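# Line up three filter cavities in the alignment track

### The arm

A 6-joint arm with a two-finger parallel gripper is mounted at the origin on the work surface. World frame = base frame: x ahead of the robot, y to its left, z up, the work surface at z = 0. Lengths are in mm, angles in rad, forces in N, time in s.
With the tool pointing down it reaches from about 300 to 775 mm from the base axis. Payload 14.6 kg.
Tool frame: the origin (TCP) lies at the very end of the fingers, on their centre line; the grasp point (between the pads) lies 19 mm behind it; z points along the fingers, y is the line along which they close (so a half turn about z gives the same grasp; the last joint's range is limited). The gripper opens to 94 mm and grips with 3 to 60 N. Pads are 16 mm wide; open, the fingers measure 119 mm over their backs; the gripper's body (75 mm by 177 mm) begins 78 mm behind the grasp point.
Start: joints at [-1.31, 0.3, 1.521, -0, 1.321, -0.067], TCP at [177.071, -520.706, 205.446] pointing down, gripper open.
Joint ranges: [-3.03, 3.03], [-0.79, 2.21], [0.23, 2.52], [-1.04, 4.18], [0, 3.07], [-2.55, 2.55]. Speed limits (rad/s): [2.22, 2.22, 2.57, 3.14, 3.14, 3.14].

### API

Orientations are given as [roll, pitch, yaw] about the fixed x, y, z axes, in that order (R = Rz(yaw) Ry(pitch) Rx(roll)).
In Python, from cell import manip, eyes, ticket gives the robot as it stands. The module is installed in compiled form; this text tells all that it offers.
- The arm moves only by the tool arm_command, never from a script. Its argument "plan" is a list of rows, each a list of 5 numbers: the opening, from -1 (shut) to 1 (fully open), then the shift along the tool's x, y, z in m, then the turn about the tool's z in rad. In form: [[jaw, dx, dy, dz, roll], ...]. A call has 1 to 20 rows; each row shifts and turns the commanded pose from where the row before left it, along the tool's axes as they then stand; what a row does not reach is not made up. A row lasts 1/8 s, in which the tool goes at most 62.5 mm and 10.7 degrees, less where a joint would pass 70% of its speed; a pose out of reach is approached as far as the arm can. A call is refused whole if a number of a shift passes 0.0625 or a number of a turn 0.188, either way. A call with a gripper value outside its range is refused whole. The fingers move at their own pace and stop on an object; "newtons" is the grip in N (left out, the last holds). Time passes only in rows, so rows that do not move let the fingers close. It gives the time, the measured TCP pose, the force, the opening and the grip force at its end, in the units of the state.
- manip.read_state(): the state, without advancing time (a new reading comes with each control period).
- eyes.camera(name): name is "scene" or "top" or "wrist"; returns a dict with "img" (400x640x3 uint8, blue, green, red), "z_map" (400x640 float32, mm along the optical axis (not along the pixel's ray), 0 where there is no reading), "fx", "fy", "cx", "cy" (pixels), "dist" ([k1, k2, p1, p2, k3] as OpenCV has them; the pictures are not rectified), "eye" and "orientation" of the camera in the world. Camera axes: x right, y down, z forward; pixel columns grow to the right and rows downward; lengths in mm; the calibration is good to about 2 mm. A picture is of the moment at which its call begins.
- ticket.sign_off(): hands the job in; it is judged then, once.
The state is a dict: "clock": time; "joints": joint angles; "qd": joint speeds; "effort": joint torques, N m; "eef_pos": TCP position; "eef_rot": TCP orientation; "wrist_force": force on the tool from outside, world axes, zero at the start; "moment": the same for the moment, N m; "finger_gap": finger opening in mm; "finger_force": force on a finger pad.
Only numpy, scipy, OpenCV 4.12 (cv2) and the standard library are available. Lean on these libraries where they do the work, as an engineer would, in place of code of your own. Each camera call takes 0.05 s, during which the arm holds its last target. There are 200 camera calls.

### The job

Push the three cavity cans one by one through the flared mouth into the rail track, in single file: red first, then yellow, then blue. Finish with red fully home against the end stop and the cans touching one another, all upright and let go. Slide them along the bench, never lift or tip them, and leave everything else on the bench where it is.

Things in the scene. Friction and masses are not known exactly. Their poses are not given: they have to be found in the camera images.
- track: fixed alignment track: two low parallel aluminium rails and a dark end stop. Origin on the bench, on the lane's centre line; its y axis runs along the lane from the mouth (-y) to the stop (+y), x across. Lane 82 mm wide, its floor is the bench. Rails 30 mm tall, 12 mm thick, parallel from y = -115 mm to the stop; screw feet 8 mm tall reach 80 mm either side
- track_mouth (a point): centre of the funnel's open end, on the bench, at y = -160 mm of the track: from y = -115 to -163 mm the rails, still 30 mm tall, flare outwards to about 147 mm wide inside, 168 mm outside; same axes as the track
- track_stop (a point): centre of the end stop's face, at bench level, at y = +125 mm of the track; the stop is 55 mm tall, 150 mm wide, with a brass connector behind it; same axes as the track
- can_red: upright aluminium cavity can with a red band and red top, 76 mm diameter, 80 mm tall plus a brass nut 20 mm wide and 6 mm tall on top (86 mm in all), about 0.45 kg (mass and friction vary); stands loose on the bench and slides when pushed low, may tip if pushed above about 50 mm (friction about 0.5 to 0.7); origin centre of underside
- can_yellow: upright aluminium cavity can with a yellow band and yellow top, 76 mm diameter, 80 mm tall plus a brass nut 20 mm wide and 6 mm tall on top (86 mm in all), about 0.45 kg (mass and friction vary); stands loose on the bench and slides when pushed low, may tip if pushed above about 50 mm (friction about 0.5 to 0.7); origin centre of underside
- can_blue: upright aluminium cavity can with a blue band and blue top, 76 mm diameter, 80 mm tall plus a brass nut 20 mm wide and 6 mm tall on top (86 mm in all), about 0.45 kg (mass and friction vary); stands loose on the bench and slides when pushed low, may tip if pushed above about 50 mm (friction about 0.5 to 0.7); origin centre of underside
- switch_block: pale green rotary waveguide switch, square body 56 x 56 mm and 34 mm tall with a round boss and bar grip on top, 72 mm tall in all, stands among the cans; origin centre of underside. Bystander: leave it alone
- adapter: brass coaxial adapter standing upright, 38 mm diameter, 62 mm tall, among the cans; origin centre of underside. Bystander: leave it alone
- screwdriver: lying screwdriver, black and yellow handle 90 mm long, 26 mm wide, 24 mm thick running from the origin towards its -x, steel blade 85 mm long, 8 mm thick running to +x; origin on the bench under the joint of handle and blade. Bystander: leave it alone
- bit_case: open yellow bit case, 110 mm (its x) by 160 mm (its y), 30 mm tall, on the far side of the bench; origin centre of underside. Bystander: leave it alone
- waveguide: copper waveguide section lying down, 196 mm long along its x, end flanges 44 mm wide, 42 mm tall, beyond the track; origin centre of underside. Bystander: leave it alone
- spanner: flat steel spanner, 170 mm long along its x, on the robot's side of the track; origin under its middle. Bystander: leave it alone
- flux_jar: small closed jar, 56 mm diameter, 70 mm tall, on the far side of the bench; origin centre of underside. Bystander: leave it alone
There are look-alikes about, which are no part of the job. What is shaped like the can_yellow but orange is not meant.

How it is judged (in metres and radians):
On the way, in this order (a step that is already met when the one before it is completed fails the run):
1. red can between the rails, yellow and blue still outside (y of can_red in the frame of track above -0.105 m and x of can_red in the frame of track between -0.006 and 0.006 m and y of each of can_yellow, can_blue in the frame of track below -0.13 m), for 0.2 s.
2. red and yellow cans between the rails, yellow behind red, blue still outside (y of each of can_red, can_yellow in the frame of track above -0.105 m and x of can_red in the frame of track between -0.006 and 0.006 m and x of can_yellow in the frame of track between -0.006 and 0.006 m and y of can_blue in the frame of track below -0.13 m and horizontal distance between can_red and can_yellow above 0.07 m), for 0.2 s.
At the end, for the whole second after the job is handed in: All three cans stand upright (within 0.06 rad) on the bench and at rest between the rails, centred on the lane within 6 mm; the red can is within 6 mm of the end stop, yellow next, blue last, each within 6 mm of touching the next (y of each of can_red, can_yellow, can_blue in the frame of track above -0.105 m and x of can_red in the frame of track between -0.006 and 0.006 m and angle between each of can_red, can_yellow, can_blue's own z axis and vertical below 0.06 rad and height (world z) of each of can_red, can_yellow, can_blue below 0.006 m and linear speed of each of can_red, can_yellow, can_blue below 0.02 m/s and x of can_yellow in the frame of track between -0.006 and 0.006 m and x of can_blue in the frame of track between -0.006 and 0.006 m and y of can_red in the frame of track above 0.081 m and horizontal distance between can_red and can_yellow below 0.082 m and horizontal distance between can_yellow and can_blue below 0.082 m and y of can_yellow in the frame of track below 0.04 m and y of can_blue in the frame of track below -0.035 m).
It fails at once if a can is lifted off the bench (by more than 12 mm) (height (world z) of any of can_red, can_yellow, can_blue above 0.012 m).
It fails at once if a can is tipped (by more than 20 degrees) (angle between any of can_red, can_yellow, can_blue's own z axis and vertical above 0.35 rad).
It fails at once if a bystander is moved (by more than 20 mm) (distance of any of switch_block, adapter, screwdriver, bit_case, waveguide, spanner, flux_jar from where it was at the start of the episode above 0.02 m).
It also fails if it takes over 72 s, if anything falls off the work surface, if the arm or the gripper's body presses on something with over 40 N, if the wrist force passes 120 N, or if a joint passes its speed limit or range.

## Working session

There is one attempt and no reset: what is moved stays moved. The work goes in short steps, Python scripts to look and compute and a tool call to move; the robot and the scene stay as the last step left them, time stands still between calls to the robot, and variables do not carry over. Pictures are saved under pics/ and viewed, at most 10 in all, crops included, and the job is handed in when it is done.

Besides the shell and the picture viewer there is one more tool, called after "Emit:" in YAML: its name, and indented under it one key for each argument. arm_command: Moves the arm, as the interface text tells. Its arguments: {"type":"object","properties":{"plan":{"type":"array"},"newtons":{"type":"number"}},"required":["plan"]}

```bash
mkdir -p pics; cat > h.py <<'E'
import numpy as np, cv2
from cell import manip, eyes, ticket
from scipy.spatial.transform import Rotation as R
def cam(n):
    c=eyes.camera(n); c['K']=np.array([[c['fx'],0,c['cx']],[0,c['fy'],c['cy']],[0,0,1.]]); c['d']=np.array(c['dist'],float)
    o=np.array(c['orientation'],float)
    c['R']=o if o.shape==(3,3) else R.from_euler('xyz',o).as_matrix()
    return c
def rays(c,uv):
    p=cv2.undistortPoints(np.array(uv,float).reshape(-1,1,2),c['K'],c['d']).reshape(-1,2)
    return np.c_[p,np.ones(len(p))]
def at_z(c,uv,z):
    r=rays(c,uv)@c['R'].T; e=np.array(c['eye'],float)
    return e+r*((z-e[2])/r[:,2])[:,None]
def cloud(c):
    v,u=np.mgrid[0:400,0:640]; r=rays(c,np.c_[u.ravel(),v.ravel()])
    return ((r*c['z_map'].reshape(-1,1))@c['R'].T+np.array(c['eye'])).reshape(400,640,3)
E
python3 - <<'E'
from h import *
print(manip.read_state())
for n in('top','scene'):
    c=cam(n); cv2.imwrite(f'pics/{n}0.png',c['img']); print(n,c['eye'],c['orientation'],c['fx'],c['dist'])
    np.savez(f'{n}0.npz',P=cloud(c),img=c['img'],z=c['z_map'])
E
```

```text
{'clock': 0.0, 'joints': array([-1.30961178e+00,  3.00473861e-01,  1.52156796e+00,  2.68575247e-05,
        1.32067315e+00, -6.66163261e-02]), 'qd': array([ 0.00186004, -0.00168573,  0.00113615, -0.00184072,  0.00074095,
        0.00271168]), 'effort': array([ 1.71060805e-03, -5.31811416e+01, -3.52743316e+01,  7.09033641e-02,
        2.43273930e-02, -7.51823836e-05]), 'eef_pos': array([ 177.00968534, -520.47349292,  204.89036047]), 'eef_rot': array([-3.14047456e+00, -1.00665996e-04,  3.27794149e-01]), 'wrist_force': array([-0.62483379, -0.1760197 , -0.23668177]), 'moment': array([ 0.05902813, -0.01419757,  0.04707605]), 'finger_force': 0.0, 'finger_gap': 94.16755792543636}
top [ 402.96100826  -18.19834727 1425.0086771 ] [-3.01804740e+00 -6.55453984e-04 -1.56291845e+00] 460.4652870181503 [-0.07614625  0.          0.          0.          0.        ]
scene [1001.65748236 -642.68073489  772.69531967] [-2.3376585  -0.01166916  0.63478083] 362.08962185731826 [-0.0617974  0.         0.         0.         0.       ]
```

View pics/top0.png

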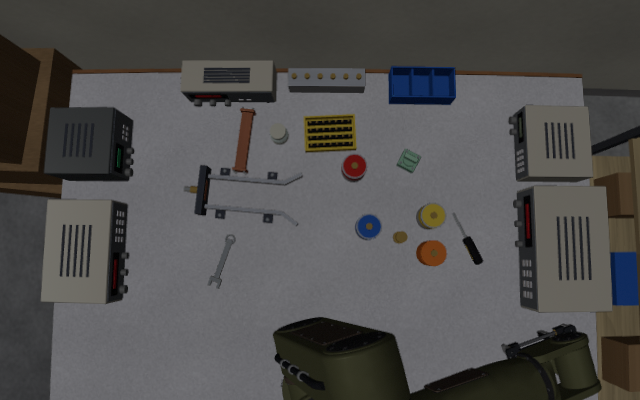

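View pics/scene0.png

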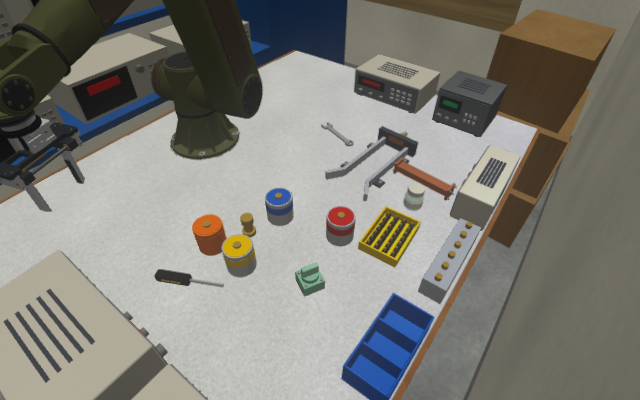

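The top view shows red (354,167), blue (368,227), the adapter (400,237), the switch (408,160) and the track from its mouth (~298,200) to the stop (203,190). Two cans could be yellow: (432,215) is yellow, while (432,253) is orange and so the look-alike. Next I'll measure everything and take one enlarged crop to confirm.

```bash
python3 - <<'E'
from h import *
c=cam('top'); P=cloud(c); im=c['img']
cv2.imwrite('pics/crop1.png',cv2.resize(im[90:290,180:500],None,fx=2.5,fy=2.5,interpolation=cv2.INTER_CUBIC)[:600,:800])
H,W=np.mgrid[0:400,0:640]
for n,(u,v) in dict(red=(354,167),yel=(432,215),blu=(368,227),ora=(432,253)).items():
    m=(np.hypot(H-v,W-u)<22)&(P[...,2]>70)&(P[...,2]<95)
    q=P[m]; (a,b),r=cv2.minEnclosingCircle(q[:,:2].astype(np.float32))
    ys,xs=np.nonzero(m); uv=cv2.minEnclosingCircle(np.c_[xs,ys].astype(np.float32))
    print(n,q.mean(0).round(1),np.round((a,b,r),1),at_z(c,[uv[0]],80).round(1), uv[1])
for n,(u,v,r,lo) in dict(sw=(408,160,15,20),ad=(400,237,9,40),jar=(279,134,13,40),wg=(244,140,38,15),case=(330,133,33,12)).items():
    m=(np.hypot(H-v,W-u)<r)&(P[...,2]>lo); q=P[m]
    print(n,q.mean(0).round(1),q.min(0).round(),q.max(0).round())
# rails
m=(W>185)&(W<310)&(H>160)&(H<230)&(P[...,2]>22)&(P[...,2]<36)
q=P[m]
for lo in range(40,340,20):
    s=q[(q[:,1]>=lo)&(q[:,1]<lo+20)]
    if len(s): 
        mid=s[:,0].mean() ; a=s[s[:,0]>(s[:,0].min()+s[:,0].max())/2]; b=s[s[:,0]<=(s[:,0].min()+s[:,0].max())/2]
        print(lo,len(s),a[:,0].min().round(1),a[:,0].max().round(1),a[:,0].mean().round(1),b[:,0].mean().round(1),b[:,0].min().round(1),b[:,0].max().round(1))
m=(W>185)&(W<225)&(H>150)&(H<230)&(P[...,2]>47)&(P[...,2]<62); q=P[m]
print('stop',len(q),q.mean(0),cv2.minAreaRect(q[:,:2].astype(np.float32)), cv2.boxPoints(cv2.minAreaRect(q[:,:2].astype(np.float32))))
m=(W>440)&(W<490)&(H>205)&(H<270)&(P[...,2]>4);q=P[m];print('sd',q.min(0).round(),q.max(0).round())
m=(W>200)&(W<240)&(H>230)&(H<290)&(P[...,2]>4);q=P[m];print('sp',q.min(0).round(),q.max(0).round())
E
```

```text
red [660.  -85.8  79.9] [660.1 -85.7  37.9] [[659.5 -85.6  80. ]] 12.810447692871094
yel [ 516.8 -318.6   80.1] [ 518.2 -319.2   38.9] [[ 517.2 -318.2   80. ]] 13.224431037902832
blu [ 482.4 -128.4   79.9] [ 481.5 -129.2   38.2] [[ 481.1 -128.7   80. ]] 12.980854988098145
ora [ 406.6 -318.4   80.2] [ 407.5 -318.8   38.7] [[ 406.7 -318.1   80. ]] 13.40229606628418
sw [ 682.7 -252.5   60.8] [ 403. -293.   21.] [ 724.  -18. 1425.]
ad [ 454.1 -224.7   72.9] [ 403. -244.   41.] [ 470.  -18. 1425.]
jar [763.1 144.3  75.8] [403. -18.  40.] [ 794.  171. 1425.]
wg [745.3 228.4  61.8] [403. -18.  15.] [ 863.  319. 1425.]
case [768.  -14.5  40.5] [403. -92.  12.] [ 837.   71. 1425.]
60 7 643.2 647.4 645.0 639.4 636.8 641.2
80 52 625.3 646.7 635.8 493.4 484.1 502.2
100 57 615.3 634.0 624.8 505.5 492.7 517.2
120 58 611.8 625.3 617.7 519.2 507.5 529.4
140 51 612.1 625.2 618.6 524.4 519.6 529.3
160 52 614.6 625.0 619.7 526.5 519.6 532.3
180 47 615.4 628.4 622.0 528.5 525.2 532.1
200 47 617.8 630.1 623.3 531.6 525.9 537.5
220 50 620.6 630.7 625.5 533.2 528.2 540.8
240 99 620.9 684.1 653.2 535.6 530.9 540.8
260 99 623.0 683.4 657.5 537.4 531.0 543.7
280 58 623.9 650.5 630.6 538.5 533.7 543.4
300 50 626.0 637.0 631.0 540.7 534.1 546.3
320 56 626.9 639.9 633.5 541.6 536.4 548.9
stop 384 [590.46541102 376.69455643  53.70195526] ((592.041259765625, 383.244140625), (37.639869689941406, 147.574462890625), 86.28480529785156) [[517.18964 369.24493]
 [664.4539  359.68256]
 [666.8929  397.24335]
 [519.6286  406.80573]]
sd [ 357. -510.    4.] [ 551.  -18. 1425.]
sp [290. -18.   4.] [ 467.  382. 1425.]
```

View pics/crop1.png

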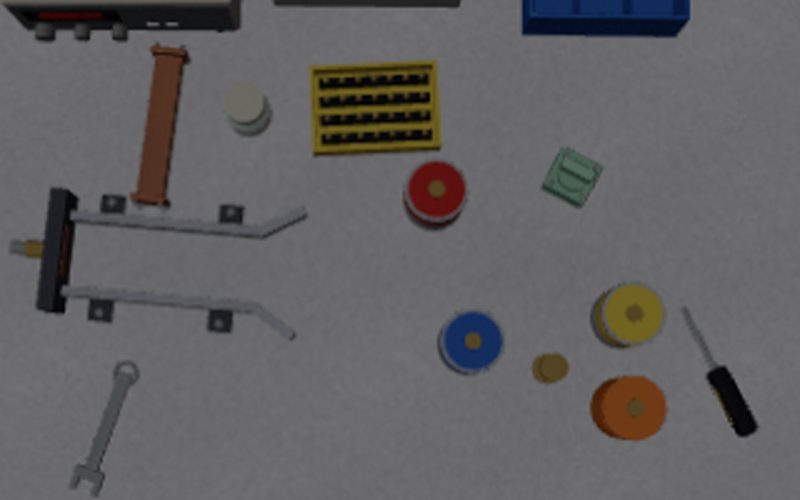

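The crop confirms the yellow can at crop (632,315), beside the orange look-alike at (630,408). I'll fit the lane precisely before moving.

```bash
cat >> h.py <<'E'
def lane(P):
    m=(abs(P[...,2]-30)<5); q=P[m]; q=q[(q[:,1]>145)&(q[:,1]<345)]
    out=[]
    for x0,s in((578+47,1),(578-47,1)):
        k=np.abs(q[:,0]-(x0+.088*(q[:,1]-230)))<9; a=q[k]
        c=np.polyfit(a[:,1]-230,a[:,0],1)
        for _ in range(3):
            r=a[:,0]-np.polyval(c,a[:,1]-230); b=a[abs(r)<8]; c=np.polyfit(b[:,1]-230,b[:,0],1)
        out.append(c)
    return out
E
python3 - <<'E'
from h import *
Ps=[cloud(cam('top')) for _ in range(2)]
for P in Ps: print(np.round(lane(P),4).tolist())
P=np.mean(Ps,0)
L=np.mean(lane(Ps[0])+lane(Ps[1]),0); th=np.arctan(L[0]); d=np.array([np.sin(th),np.cos(th)]); n=np.array([np.cos(th),-np.sin(th)]); print('theta',th,L)
b=np.array([L[1],230.])
X=(P[...,:2]-b); t=X@d; s=X@n; z=P[...,2]
m=(abs(s)<35)&(z>45)&(z<58)&(t>50)&(t<220); print('stop t',np.percentile(t[m],[0,2,5,50,95,100]))
m=(abs(abs(s)-75)<15)&(z>22)&(z<36)&(t>-200)&(t<-100); print('mouth t',np.percentile(t[m],[0,2,5,50]),'s',np.percentile(s[m],[0,50,100]))
for sg in(1,-1):
    mm=m&(s*sg>0)&(t<np.percentile(t[m],15)); print(sg,s[mm].min(),s[mm].max())
E
```

```text
[[0.0832, 625.2375], [0.0982, 532.7856]]
[[0.0784, 625.2304], [0.0968, 532.8513]]
theta 0.08889810564567156 [8.91330318e-02 5.79026214e+02]
stop t [134.87789686 136.31301158 136.73067339 146.34252843 158.54889459
 178.6082827 ]
mouth t [-153.04300837 -151.07088438 -150.10898125 -135.02242635] s [-82.4327176  -60.21029628  81.42754171]
1 71.65763973583617 78.68593924514222
-1 -82.43271759703562 -70.5496658054473
```

Emit:
arm_command:
  plan:
    - [1,0,0,0,-0.18]
    - [1,0,0,0,-0.18]
    - [1,0,0,0,-0.18]
    - [1,0,0,0,-0.18]
    - [1,0,0,0,-0.18]
    - [1,0,0,0,-0.18]
    - [1,0,0,0,-0.074]
    - [1,0.04,0.037,0,0]
    - [1,0.04,0.037,0,0]
    - [1,0.04,0.037,0,0]
    - [1,0.04,0.037,0,0]
    - [1,0.04,0.037,0,0]
    - [1,0.04,0.037,0,0]
    - [1,0.04,0.037,0,0]
    - [1,0.04,0.037,0,0]
    - [1,0.04,0.037,0,0]
    - [1,0.04,0.037,0,0]
    - [1,0.04,0.037,0,0]
    - [1,0.036,0.035,0,0]
  newtons: 20

```text
clock: 2.62
eef_pos: [660.8, -84.3, 205.3]
eef_rot: [-3.141, -0.0, 1.482]
wrist_force: [-0.4, -0.7, -0.5]
finger_gap: 94.0
finger_force: 0.0
```

```bash
cat >> h.py <<'E'
TH=.089; O=np.array([580.,241.]); D=np.array([np.sin(TH),np.cos(TH)]); N=np.array([np.cos(TH),-np.sin(TH)])
def tr(p): X=np.array(p[:2])-O; return np.round([X@N,X@D],1)
def tcp():
    s=manip.read_state(); print('t',round(s['clock'],2),'tx,ty',tr(s['eef_pos']),'z',s['eef_pos'][2].round(1),'rot',s['eef_rot'].round(4),'F',s['wrist_force'].round(1),'gap',round(s['finger_gap'],1),round(s['finger_force'],1))
E
python3 -c "
from h import *
tcp()"
```

```text
t 2.62 tx,ty [ 109.4 -316.9] z 205.3 rot [-3.1414 -0.      1.4822] F [-0.4 -0.7 -0.5] gap 94.0 0.0
```

Emit:
arm_command:
  plan:
    - [1,-0.001,-0.001,0.04,0]
    - [1,0,0,0.04,0]
    - [1,0,0,0.04,0]
    - [1,0,0,0.03,0]
    - [1,0,0,0.018,0]
    - [1,0,0,0,0]
    - [0.5,0,0,0,0]
    - [0.5,0,0,0,0]
    - [0.5,0,0,0,0]
    - [0.5,0,0,0,0]
  newtons: 20

```text
clock: 3.88
eef_pos: [659.4, -86.9, 38.9]
eef_rot: [3.139, 0.0, 1.482]
wrist_force: [2.3, 0.3, 6.7]
finger_gap: 75.6
finger_force: 20.0
```

```bash
python3 - <<'E'
from h import *
tcp(); c=cam('wrist'); cv2.imwrite('pics/w1.png',c['img'])
E
```

```text
t 3.88 tx,ty [ 108.2 -319.6] z 38.9 rot [3.1389e+00 3.0000e-04 1.4818e+00] F [2.3 0.3 6.7] gap 75.6 20.0
```

View pics/w1.png

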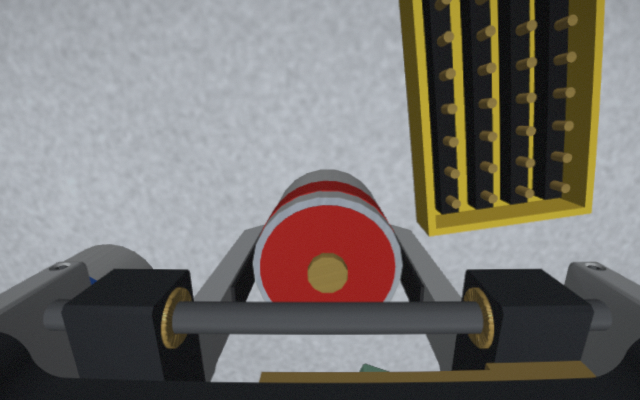

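Emit:
arm_command:
  plan:
    - [0.5,0.003,-0.004,-0.001,0]
    - [0.5,0.007,-0.008,0,0]
    - [0.5,0.012,-0.013,0,0]
    - [0.5,0.013,-0.014,0,0]
    - [0.5,0.013,-0.014,0,0]
    - [0.5,0.013,-0.014,0,0]
    - [0.5,0.013,-0.014,0,0]
    - [0.5,0.013,-0.014,0,0]
    - [0.5,0.013,-0.013,0,0]
    - [0.5,0,0,0,0]
    - [0.5,0,0,0,0]

```text
clock: 5.3
eef_pos: [558.7, 24.0, 39.0]
eef_rot: [-3.14, -0.001, 1.483]
wrist_force: [-6.8, 6.5, 12.3]
finger_gap: 75.7
finger_force: 20.0
```

```bash
python3 - <<'E'
from h import *
tcp(); c=cam('scene'); cv2.imwrite('pics/s1.png',cv2.resize(c['img'][100:300,200:520],None,fx=2.5,fy=2.5)); tcp()
E
```

```text
t 5.3 tx,ty [  -1.9 -218. ] z 39.0 rot [-3.1397e+00 -1.3000e-03  1.4825e+00] F [-6.8  6.5 12.3] gap 75.7 20.0
t 5.35 tx,ty [  -1.9 -218.1] z 38.9 rot [-3.1397e+00 -1.4000e-03  1.4824e+00] F [-6.9  6.4 13. ] gap 75.8 20.0
```

View pics/s1.png

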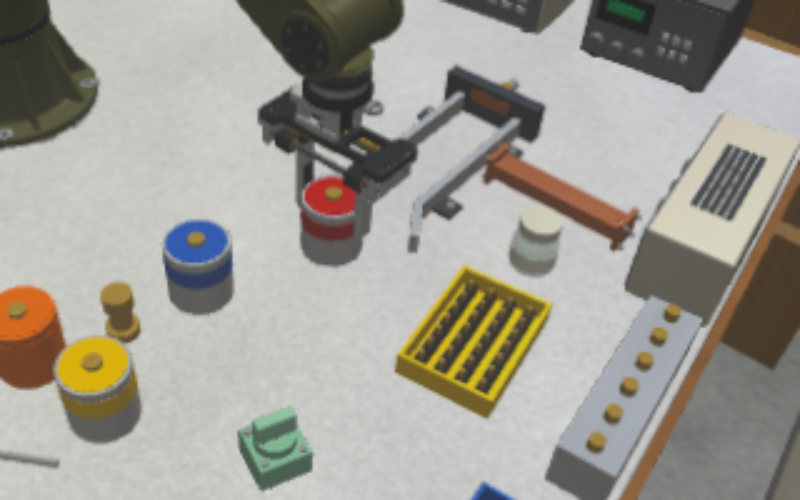

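The picture shows red at (332,215), upright between the fingers in front of the mouth. I'll ease off the downward pressure, centre it and enter.

Emit:
arm_command:
  plan:
    - [0.5,0.004,0.002,-0.0015,0]
    - [0.5,0.01,0,0,0]
    - [0.5,0.012,0,0,0]
    - [0.5,0.012,0,0,0]
    - [0.5,0.012,0,0,0]
    - [0.5,0.01,0,0,0]
    - [0.5,0.01,0,0,0]
    - [0.5,0.01,0,0,0]
    - [0.5,0.01,0,0,0]
    - [0.5,0.01,0,0,0]
    - [0.5,0.01,0,0,0]
    - [0.5,0.01,0,0,0]
    - [0.5,0,0,0,0]

```text
clock: 6.98
eef_pos: [572.5, 142.5, 39.9]
eef_rot: [3.142, -0.0, 1.483]
wrist_force: [0.3, -0.6, -3.6]
finger_gap: 75.9
finger_force: 20.0
```

```bash
python3 - <<'E'
from h import *
tcp()
E
```

```text
t 6.97 tx,ty [  1.3 -98.8] z 39.9 rot [ 3.1416 -0.      1.4826] F [ 0.3 -0.6 -3.6] gap 75.9 20.0
```

Emit:
arm_command:
  plan:
    - [0.5,0.008,-0.001,0.0007,0]
    - [0.5,0.014,0,0,0]
    - [0.5,0.016,0,0,0]
    - [0.5,0.016,0,0,0]
    - [0.5,0.016,0,0,0]
    - [0.5,0.016,0,0,0]
    - [0.5,0.016,0,0,0]
    - [0.5,0.016,0,0,0]
    - [0.5,0.016,0,0,0]
    - [0.5,0.015,0,0,0]
    - [0.5,0.012,0,0,0]
    - [0.5,0.008,0,0,0]
    - [0.5,0.005,0,0,0]
    - [0.5,0,0,0,0]

```text
clock: 8.72
eef_pos: [587.0, 315.2, 39.2]
eef_rot: [-3.142, 0.0, 1.482]
wrist_force: [-0.0, 0.3, -3.8]
finger_gap: 75.5
finger_force: 20.0
```

```bash
python3 - <<'E'
from h import *
tcp()
E
```

```text
t 8.72 tx,ty [ 0.4 74.6] z 39.2 rot [-3.1416e+00  1.0000e-04  1.4819e+00] F [-0.   0.3 -3.8] gap 75.5 20.0
```

Now creep to the stop, 2 mm per row.

Emit:
arm_command:
  plan:
    - [0.5,0.003,0,0.0005,0]
    - [0.5,0.003,0,0,0]
    - [0.5,0.002,0,0,0]
    - [0.5,0.002,0,0,0]
    - [0.5,0.001,0,0,0]
    - [0.5,0,0,0,0]

```text
clock: 9.48
eef_pos: [588.1, 326.3, 38.9]
eef_rot: [3.141, -0.0, 1.482]
wrist_force: [0.1, -1.4, 1.4]
finger_gap: 75.5
finger_force: 20.0
```

```bash
python3 - <<'E'
from h import *
tcp()
E
```

```text
t 9.47 tx,ty [ 0.5 85.6] z 38.9 rot [ 3.1412e+00 -3.0000e-04  1.4818e+00] F [ 0.1 -1.4  1.4] gap 75.5 20.0
```

Emit:
arm_command:
  plan:
    - [0.5,0.001,0,0,0]
    - [0.5,0.001,0,0,0]
    - [0.5,0.001,0,0,0]
    - [0.5,0,0,0,0]

```text
clock: 9.98
eef_pos: [588.3, 328.2, 39.0]
eef_rot: [-3.141, 0.002, 1.482]
wrist_force: [-1.9, -8.8, 5.6]
finger_gap: 75.7
finger_force: 20.0
```

```bash
python3 - <<'E'
from h import *
tcp()
E
```

```text
t 9.97 tx,ty [ 0.5 87.6] z 39.0 rot [-3.1413e+00  1.6000e-03  1.4816e+00] F [-1.9 -8.8  5.6] gap 75.7 20.0
```

Emit:
arm_command:
  plan:
    - [1,0,0,0,0]
    - [1,0,0,0,0]
    - [1,0,0,0,0]
    - [1,0,0,-0.03,0]
    - [1,0,0,-0.04,0]
    - [1,0,0,-0.03,0]
    - [1,-0.051,-0.001,0,0]
    - [1,-0.05,-0.001,0,0]
    - [1,-0.05,-0.001,0,0]
    - [1,-0.05,-0.001,0,0]
    - [1,-0.05,-0.001,0,0]
    - [1,-0.05,-0.001,0,0]
    - [1,-0.05,-0.001,0,0]
    - [1,-0.05,-0.001,0,0]
    - [1,-0.05,-0.001,0,0]
    - [1,-0.05,-0.001,0,0]
    - [1,-0.05,-0.001,0,0]
    - [1,-0.05,-0.001,0,0]
    - [1,-0.05,-0.001,0,0]
    - [1,0,0,0,0]

```text
clock: 12.48
eef_pos: [516.6, -320.8, 138.4]
eef_rot: [-3.142, 0.0, 1.478]
wrist_force: [0.3, 0.2, -0.1]
finger_gap: 93.9
finger_force: 0.0
```

```bash
python3 - <<'E'
from h import *
tcp(); c=cam('top'); P=cloud(c); z=P[...,2]
X=P[...,:2]-O; s=X@N; t=X@D
m=(abs(s)<45)&(t>20)&(t<121)&(z>72)&(z<84); print('red',m.sum(),cv2.minEnclosingCircle(np.c_[s[m],t[m]].astype(np.float32)), s[m].mean(),t[m].mean(), z[m].std())
E
```

```text
t 12.47 tx,ty [ -13.2 -565.2] z 138.4 rot [-3.1415e+00  1.0000e-04  1.4784e+00] F [ 0.3  0.2 -0.1] gap 93.9 0.0
red 442 ((0.5630813241004944, 86.51881408691406), 38.563167572021484) 0.1471192384268899 85.4520820672216 2.361254518382164
```

Emit:
arm_command:
  plan:
    - [1,0.002,0.001,0.03,-0.003]
    - [1,0,0,0.04,0]
    - [1,0,0,0.02,0]
    - [1,0,0,0.01,0]
    - [1,0,0,0,0]
    - [0.5,0,0,0,0]
    - [0.5,0,0,0,0]
    - [0.5,0,0,0,0]
    - [0.5,0,0,0,0]

```text
clock: 13.65
eef_pos: [518.7, -316.5, 39.6]
eef_rot: [3.141, 0.001, 1.485]
wrist_force: [-2.8, 0.6, 6.8]
finger_gap: 75.7
finger_force: 20.0
```

```bash
python3 - <<'E'
from h import *
tcp()
E
```

```text
t 13.65 tx,ty [ -11.5 -560.7] z 39.6 rot [3.1411e+00 5.0000e-04 1.4847e+00] F [-2.8  0.6  6.8] gap 75.7 20.0
```

Emit:
arm_command:
  plan:
    - [0.5,0.003,0.003,-0.001,0]
    - [0.5,0.008,0.007,0,0]
    - [0.5,0.012,0.01,0,0]
    - [0.5,0.013,0.012,0,0]
    - [0.5,0.013,0.012,0,0]
    - [0.5,0.014,0.01,0,0]
    - [0.5,0.015,0,0,0]
    - [0.5,0.016,0,0,0]
    - [0.5,0.016,0,0,0]
    - [0.5,0.016,0,0,0]
    - [0.5,0.016,0,0,0]
    - [0.5,0.016,0,0,0]
    - [0.5,0.016,0,0,0]
    - [0.5,0.016,0,0,0]
    - [0.5,0.016,0,0,0]
    - [0.5,0.012,0,0,0]
    - [0.5,0.008,0,0,0]
    - [0.5,0.004,0,0,0]
    - [0.5,0,0,0,0]

```text
clock: 16.02
eef_pos: [592.2, -91.8, 39.8]
eef_rot: [3.142, 0.0, 1.485]
wrist_force: [-0.3, -1.0, -3.5]
finger_gap: 75.5
finger_force: 20.0
```

```bash
python3 - <<'E'
from h import *
tcp()
E
```

```text
t 16.02 tx,ty [  41.7 -330.4] z 39.8 rot [3.1415 0.     1.4848] F [-0.3 -1.  -3.5] gap 75.5 20.0
```

Emit:
arm_command:
  plan:
    - [0.5,0.006,-0.003,0.0008,0.003]
    - [0.5,0.012,-0.006,0,0]
    - [0.5,0.014,-0.006,0,0]
    - [0.5,0.014,-0.006,0,0]
    - [0.5,0.014,-0.006,0,0]
    - [0.5,0.014,-0.006,0,0]
    - [0.5,0.012,-0.005,0,0]
    - [0.5,0.008,-0.003,0,0]
    - [0.5,0.004,-0.001,0,0]
    - [0.5,0,0,0,0]

```text
clock: 17.27
eef_pos: [559.0, 10.6, 39.5]
eef_rot: [3.141, -0.0, 1.482]
wrist_force: [1.4, -1.6, 7.6]
finger_gap: 75.7
finger_force: 20.0
```

```bash
python3 - <<'E'
from h import *
tcp()
E
```

```text
t 17.27 tx,ty [  -0.4 -231.4] z 39.5 rot [ 3.1407e+00 -3.0000e-04  1.4823e+00] F [ 1.4 -1.6  7.6] gap 75.7 20.0
```

Emit:
arm_command:
  plan:
    - [0.5,0.006,0,-0.0007,0]
    - [0.5,0.012,0,0,0]
    - [0.5,0.012,0,0,0]
    - [0.5,0.012,0,0,0]
    - [0.5,0.012,0,0,0]
    - [0.5,0.012,0,0,0]
    - [0.5,0.01,0,0,0]
    - [0.5,0.01,0,0,0]
    - [0.5,0.01,0,0,0]
    - [0.5,0.01,0,0,0]
    - [0.5,0.01,0,0,0]
    - [0.5,0.01,0,0,0]
    - [0.5,0.008,0,0,0]
    - [0.5,0,0,0,0]

```text
clock: 19.02
eef_pos: [570.9, 144.1, 39.6]
eef_rot: [3.142, -0.001, 1.482]
wrist_force: [-0.2, 3.2, 2.8]
finger_gap: 75.5
finger_force: 20.0
```

```bash
python3 - <<'E'
from h import *
tcp()
E
```

```text
t 19.02 tx,ty [ -0.4 -97.3] z 39.6 rot [ 3.1415e+00 -1.0000e-03  1.4824e+00] F [-0.2  3.2  2.8] gap 75.5 20.0
```

Emit:
arm_command:
  plan:
    - [0.5,0.008,0.0005,0,0]
    - [0.5,0.014,0,0,0]
    - [0.5,0.016,0,0,0]
    - [0.5,0.016,0,0,0]
    - [0.5,0.016,0,0,0]
    - [0.5,0.012,0,0,0]
    - [0.5,0.01,0,0,0]
    - [0.5,0.006,0,0,0]
    - [0.5,0.004,0,0,0]
    - [0.5,0.002,0,0,0]
    - [0.5,0.002,0,0,0]
    - [0.5,0.002,0,0,0]
    - [0.5,0,0,0,0]

```text
clock: 20.65
eef_pos: [581.0, 250.8, 39.6]
eef_rot: [3.142, -0.0, 1.482]
wrist_force: [-0.2, -1.3, -0.4]
finger_gap: 75.6
finger_force: 20.0
```

```bash
python3 - <<'E'
from h import *
tcp()
E
```

```text
t 20.65 tx,ty [0.1 9.8] z 39.6 rot [ 3.1416e+00 -2.0000e-04  1.4818e+00] F [-0.2 -1.3 -0.4] gap 75.6 20.0
```

Emit:
arm_command:
  plan:
    - [0.5,0.001,0,0,0]
    - [0.5,0.001,0,0,0]
    - [0.5,0.001,0,0,0]
    - [0.5,0,0,0,0]

```text
clock: 21.15
eef_pos: [581.2, 253.7, 39.6]
eef_rot: [-3.142, -0.0, 1.482]
wrist_force: [-1.0, -1.0, -0.9]
finger_gap: 75.5
finger_force: 20.0
```

```bash
python3 - <<'E'
from h import *
tcp()
E
```

```text
t 21.15 tx,ty [ 0.1 12.8] z 39.6 rot [-3.1415e+00 -1.0000e-04  1.4819e+00] F [-1.  -1.  -0.9] gap 75.5 20.0
```

Emit:
arm_command:
  plan:
    - [0.5,0.001,0,0,0]
    - [0.5,0.001,0,0,0]
    - [0.5,0,0,0,0]

```text
clock: 21.52
eef_pos: [581.4, 255.7, 39.6]
eef_rot: [-3.142, -0.0, 1.482]
wrist_force: [-0.3, -1.6, -1.4]
finger_gap: 75.6
finger_force: 20.0
```

```bash
python3 - <<'E'
from h import *
tcp()
E
```

```text
t 21.52 tx,ty [ 0.1 14.8] z 39.6 rot [-3.1415e+00 -1.0000e-04  1.4819e+00] F [-0.3 -1.6 -1.4] gap 75.6 20.0
```

Emit:
arm_command:
  plan:
    - [0.5,0.001,0,0,0]
    - [0.5,0.001,0,0,0]
    - [0.5,0,0,0,0]

```text
clock: 21.9
eef_pos: [581.5, 256.5, 39.6]
eef_rot: [-3.141, 0.002, 1.482]
wrist_force: [-2.2, -9.0, 2.4]
finger_gap: 75.8
finger_force: 20.0
```

```bash
python3 - <<'E'
from h import *
tcp(); c=cam('scene'); cv2.imwrite('pics/s2.png',cv2.resize(c['img'][100:240,300:500],None,fx=4,fy=4,interpolation=cv2.INTER_CUBIC))
E
```

```text
t 21.9 tx,ty [ 0.2 15.6] z 39.6 rot [-3.1409e+00  1.8000e-03  1.4815e+00] F [-2.2 -9.   2.4] gap 75.8 20.0
```

View pics/s2.png

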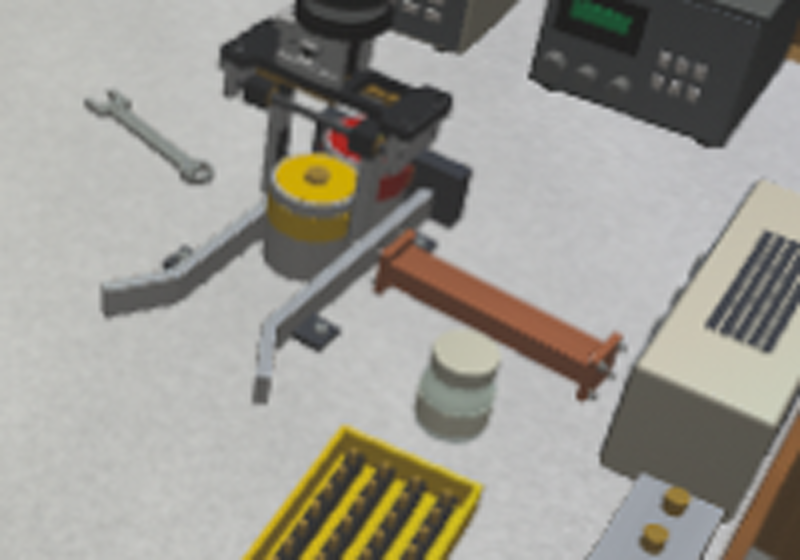

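Contact shows as 9 N. The picture has yellow (316,190) upright in the lane, right behind red against the stop. Next: release and go to blue.

Emit:
arm_command:
  plan:
    - [1,0,0,0,0]
    - [1,0,0,0,0]
    - [1,0,0,0,0]
    - [1,0,0,-0.03,0]
    - [1,0,0,-0.04,0]
    - [1,0,0,-0.03,0]
    - [1,-0.043,-0.007,0,0]
    - [1,-0.05,-0.008,0,0]
    - [1,-0.05,-0.008,0,0]
    - [1,-0.05,-0.009,0,0]
    - [1,-0.05,-0.009,0,0]
    - [1,-0.05,-0.008,0,0]
    - [1,-0.05,-0.008,0,0]
    - [1,-0.05,-0.008,0,0]
    - [1,0,0,0,0]
    - [1,0,0,0,0]

```text
clock: 23.95
eef_pos: [482.1, -127.7, 139.7]
eef_rot: [3.141, -0.0, 1.482]
wrist_force: [-0.5, -0.4, -0.2]
finger_gap: 93.9
finger_force: 0.0
```

```bash
python3 - <<'E'
from h import *
tcp(); c=cam('top'); P=cloud(c); z=P[...,2]
X=P[...,:2]-O; s=X@N; t=X@D
for n,a,b in(('red',87,0),('yel',11,0)):
    m=(abs(s)<45)&(abs(t-a)<37)&(z>72)&(z<84); print(n,m.sum(), s[m].mean(),t[m].mean(),t[m].min(),t[m].max())
E
```

```text
t 23.95 tx,ty [ -64.7 -375.9] z 139.7 rot [ 3.1413e+00 -2.0000e-04  1.4815e+00] F [-0.5 -0.4 -0.2] gap 93.9 0.0
red 459 0.4326977653713396 86.51746977692075 50.45892140230168 123.87794296725689
yel 439 -0.8724857662290766 10.353546763151824 -25.044294686673503 46.725006325617095
```

Emit:
arm_command:
  plan:
    - [1,-0.001,0,0.03,0]
    - [1,0,0,0.04,0]
    - [1,0,0,0.02,0]
    - [1,0,0,0.01,0]
    - [1,0,0,0,0]
    - [0.5,0,0,0,0]
    - [0.5,0,0,0,0]
    - [0.5,0,0,0,0]
    - [0.5,0,0,0,0]

```text
clock: 25.12
eef_pos: [482.2, -129.2, 40.3]
eef_rot: [3.141, 0.0, 1.482]
wrist_force: [-1.2, 1.2, 5.9]
finger_gap: 75.5
finger_force: 20.0
```

```bash
python3 - <<'E'
from h import *
tcp()
E
```

```text
t 25.12 tx,ty [ -64.5 -377.4] z 40.3 rot [3.1406e+00 1.0000e-04 1.4817e+00] F [-1.2  1.2  5.9] gap 75.5 20.0
```

Emit:
arm_command:
  plan:
    - [0.5,0.006,0.003,-0.0007,0]
    - [0.5,0.012,0.006,0,0]
    - [0.5,0.016,0.007,0,0]
    - [0.5,0.017,0.008,0,0]
    - [0.5,0.017,0.008,0,0]
    - [0.5,0.017,0.008,0,0]
    - [0.5,0.017,0.007,0,0]
    - [0.5,0.017,0.007,0,0]
    - [0.5,0.014,0.006,0,0]
    - [0.5,0.01,0.004,0,0]
    - [0.5,0.004,0.001,0,0]
    - [0.5,0,0,0,0]

```text
clock: 26.62
eef_pos: [560.0, 12.2, 40.4]
eef_rot: [3.141, -0.001, 1.482]
wrist_force: [0.8, 2.8, 0.9]
finger_gap: 75.7
finger_force: 20.0
```

```bash
python3 - <<'E'
from h import *
tcp()
E
```

```text
t 26.62 tx,ty [   0.4 -229.7] z 40.4 rot [ 3.1408e+00 -1.0000e-03  1.4818e+00] F [0.8 2.8 0.9] gap 75.7 20.0
```

Emit:
arm_command:
  plan:
    - [0.5,0.006,0,0,0]
    - [0.5,0.012,0,0,0]
    - [0.5,0.012,0,0,0]
    - [0.5,0.012,0,0,0]
    - [0.5,0.012,0,0,0]
    - [0.5,0.012,0,0,0]
    - [0.5,0.01,0,0,0]
    - [0.5,0.01,0,0,0]
    - [0.5,0.01,0,0,0]
    - [0.5,0.01,0,0,0]
    - [0.5,0.01,0,0,0]
    - [0.5,0.01,0,0,0]
    - [0.5,0.01,0,0,0]
    - [0.5,0.01,0,0,0]
    - [0.5,0.006,0,0,0]
    - [0.5,0.003,0,0,0]
    - [0.5,0,0,0,0]

```text
clock: 28.75
eef_pos: [573.5, 166.5, 40.3]
eef_rot: [3.141, -0.001, 1.482]
wrist_force: [1.6, 0.6, 2.7]
finger_gap: 75.6
finger_force: 20.0
```

```bash
python3 - <<'E'
from h import *
tcp()
E
```

```text
t 28.75 tx,ty [  0.2 -74.8] z 40.3 rot [ 3.1414e+00 -7.0000e-04  1.4819e+00] F [1.6 0.6 2.7] gap 75.6 20.0
```

Emit:
arm_command:
  plan:
    - [0.5,0.002,0,0,0]
    - [0.5,0.002,0,0,0]
    - [0.5,0.002,0,0,0]
    - [0.5,0.001,0,0,0]
    - [0.5,0.001,0,0,0]
    - [0.5,0.001,0,0,0]
    - [0.5,0,0,0,0]

```text
clock: 29.62
eef_pos: [574.3, 174.9, 40.4]
eef_rot: [3.142, 0.0, 1.482]
wrist_force: [-0.0, -4.4, 4.6]
finger_gap: 76.0
finger_force: 20.0
```

```bash
python3 - <<'E'
from h import *
tcp()
E
```

```text
t 29.62 tx,ty [  0.2 -66.4] z 40.4 rot [3.1415 0.     1.4817] F [-0.  -4.4  4.6] gap 76.0 20.0
```

Emit:
arm_command:
  plan:
    - [0.5,0.001,0,0,0]
    - [0.5,0.001,0,0,0]
    - [0.5,0,0,0,0]

```text
clock: 30.0
eef_pos: [574.5, 176.9, 40.4]
eef_rot: [3.142, 0.0, 1.482]
wrist_force: [0.1, -4.8, 3.5]
finger_gap: 75.9
finger_force: 20.0
```

```bash
python3 - <<'E'
from h import *
tcp()
E
```

```text
t 30.0 tx,ty [  0.2 -64.4] z 40.4 rot [3.1416 0.     1.4818] F [ 0.1 -4.8  3.5] gap 75.9 20.0
```

Emit:
arm_command:
  plan:
    - [0.5,0.001,0,0,0]
    - [0.5,0.001,0,0,0]
    - [0.5,0,0,0,0]

```text
clock: 30.38
eef_pos: [574.6, 178.1, 40.4]
eef_rot: [-3.141, 0.001, 1.482]
wrist_force: [-0.5, -9.4, 5.1]
finger_gap: 75.4
finger_force: 20.0
```

```bash
python3 - <<'E'
from h import *
tcp()
E
```

```text
t 30.38 tx,ty [  0.2 -63.2] z 40.4 rot [-3.1412e+00  1.2000e-03  1.4816e+00] F [-0.5 -9.4  5.1] gap 75.4 20.0
```

The force has risen, so the row of cans is tight. I'll release, lift, back away and check.

Emit:
arm_command:
  plan:
    - [1,0,0,0,0]
    - [1,0,0,0,0]
    - [1,0,0,0,0]
    - [1,0,0,-0.03,0]
    - [1,0,0,-0.05,0]
    - [1,0,0,-0.05,0]
    - [1,-0.05,0,0,0]
    - [1,-0.05,0,0,0]
    - [1,-0.05,0,0,0]
    - [1,-0.05,0,0,0]
    - [1,-0.05,0,0,0]
    - [1,0,0,0,0]
    - [1,0,0,0,0]

```text
clock: 32.0
eef_pos: [552.4, -69.6, 170.3]
eef_rot: [-3.142, -0.0, 1.482]
wrist_force: [0.1, 0.6, 0.7]
finger_gap: 93.7
finger_force: 0.0
```

```bash
python3 - <<'E'
from h import *
tcp(); c=cam('top'); P=cloud(c); z=P[...,2]
X=P[...,:2]-O; s=X@N; t=X@D
for n,a in(('red',87),('yel',11),('blu',-65)):
    m=(abs(s)<45)&(abs(t-a)<37)&(z>72)&(z<84); print(n,m.sum(), s[m].mean(),t[m].mean(),t[m].min(),t[m].max())
# nut centres
im=c['img']; cv2.imwrite('pics/t3.png',cv2.resize(im[100:300,180:500],None,fx=2.5,fy=2.5,interpolation=cv2.INTER_CUBIC))
m=(abs(s)<20)&(z>83.5)&(z<90)&(t>-100)&(t<115)
k,l,st,ce=cv2.connectedComponentsWithStats(m.astype(np.uint8))
for i in range(1,k):
    if st[i,4]>8: print('nut',s[l==i].mean().round(1),t[l==i].mean().round(1),st[i,4])
E
```

```text
t 32.0 tx,ty [ 2.000e-01 -3.118e+02] z 170.3 rot [-3.1415e+00 -3.0000e-04  1.4817e+00] F [0.1 0.6 0.7] gap 93.7 0.0
red 442 -0.3850227092889903 86.67850140973034 50.26176618828536 123.95052624213073
yel 430 -1.2113380758825474 11.441196200782713 -25.82645110579923 46.75394998920783
blu 455 -0.2775904950318103 -64.84640346733858 -100.78284782489162 -28.660266239434428
nut 2.8 82.9 34
nut 0.3 8.9 27
nut -1.2 -63.7 25
```

View pics/t3.png

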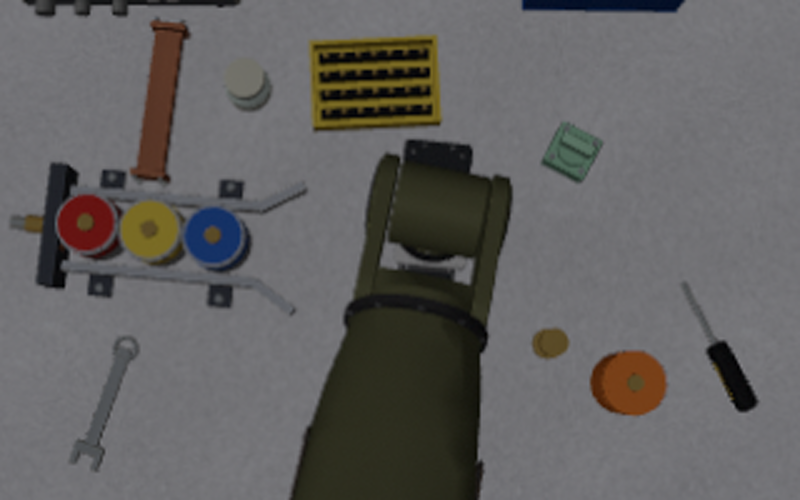

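Red (87,222), yellow (150,230) and blue (212,237) are in single file in the lane with red at the stop. The spacings are about 75–76 mm, and the bystanders look unmoved, so I'm handing in.

```bash
python3 -c "
from cell import ticket
print(ticket.sign_off())"
```

```text
the job is handed in; nothing more can be done
None
```

The job is handed in at about 32 s: red is against the end stop with yellow then blue behind it, touching within measurement, upright and let go, and the bystanders look unmoved; no verdict came back.

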